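# Feel the end float of a roller press shaft

## Robot

A 6-joint arm with a two-finger parallel gripper is mounted at the origin on the work surface. World frame = base frame: x ahead of the robot, y to its left, z up, the work surface at z = 0. Lengths are in mm, angles in rad, forces in N, time in s.
With the tool pointing down it reaches from about 350 to 875 mm from the base axis. Payload 4.2 kg.
Tool frame: the origin (TCP) lies midway between the tips of the shut fingers; the grasp point (between the pads) lies 19 mm behind it; z points along the fingers, y is the line along which they close (so a half turn about z gives the same grasp; the last joint's range is limited). The gripper opens to 85 mm and grips with 20 to 120 N. Pads are 22 mm wide; open, the fingers measure 114 mm over their backs; the gripper's body (76 mm by 85 mm) begins 54 mm behind the grasp point. The pads swing forward as they close: fully open they stand 13 mm farther back than shut.
Start: joints at [-0.911, 0.385, 0.008, 0, -1.194, -0.259], TCP at [243.86, -575.44, 231.312] pointing down, gripper open.
Joint ranges: [-3.14, 3.14], [-1.21, 2.06], [-1.07, 1.41], [-3.16, 2.05], [-2.99, -0.16], [-3.1, 3.1]. Speed limits (rad/s): [2.79, 2.79, 3.14, 3.14, 3.14, 3.14].

## Interface

Orientations are given as a unit quaternion [x, y, z, w].
In Python, from bench import read_state, get_image, job_done gives the robot as it stands.
- The arm moves only by the shell command python3 -m jog 'ROWS'. ROWS is JSON, a list of rows, each a list of 3 entries, a list of its own where there are three numbers: the shift along the world's x, y, z scaled (see below), then the turn, a rotation vector about the world's x, y, z scaled (see below), then the gripper's target within -1 to 1 (shut at 1, half-way at 0, fully open at -1). In form: [[[x, y, z], [wx, wy, wz], claw], ...]. A call has 1 to 20 rows; each row is the pose to reach, as a shift and turn from the pose commanded when the call began; what a row does not reach only later rows make up. The controller multiplies each number of a shift by 10 cm and each number of a turn by 120 degrees. A row lasts 1/10 s, in which the tool goes at most 50 mm and 8.59 degrees, less where a joint would pass 70% of its speed; a pose out of reach is approached as far as the arm can. A call with a number of a shift or a turn outside -1 to 1 is refused whole. A call with a gripper value outside its range is refused whole. The fingers move at their own pace and stop on an object; the grip force is fixed at half the most. Time passes only in rows, so rows that repeat a pose let the fingers close. It gives the time, the measured TCP pose, the force, the opening and the grip force at its end, in the units of the state.
- read_state(): the state, without advancing time (a new reading comes with each control period).
- get_image(name): name is "side" or "top" or "wrist"; returns a dict with "frame" (384x512x3 uint8, red, green, blue), "range_z" (384x512 float32, mm along the optical axis (not along the pixel's ray), 0 where there is no reading), "fx", "fy", "cx", "cy" (pixels), "R" (3x3) and "t" (3): a world point X has camera coordinates R X + t. Camera axes: x right, y down, z forward; pixel columns grow to the right and rows downward; lengths in mm; the calibration is good to about 2 mm. A picture is of the moment at which its call begins.
- job_done(): hands the job in; it is judged then, once.
The state is a dict: "clock": time; "joints": joint angles; "joint_vel": joint speeds; "joint_efforts": joint torques, N m; "position": TCP position; "ee_rot": TCP orientation; "contact_force": force on the tool from outside, world axes, zero at the start; "wrist_torque": the same for the moment, N m; "gripper_width": finger opening in mm; "grasp_force": force on a finger pad.
Only numpy, scipy, OpenCV 4.12 (cv2) and the standard library are available. Lean on these libraries where they do the work, as an engineer would, in place of code of your own. Each camera call takes 0.05 s, during which the arm holds its last target. There are 200 camera calls.

## Task

Check the end float of the roller shaft on the small press: by its wooden handle, gently push the shaft in until its collar meets the bearing block, then draw it out until the collar meets the forked stop plate. Then leave the shaft about midway between these two stops, let go of it, and leave the other things on the bench where they are.

Things in the scene. Friction and masses are not known exactly. Their poses are not given: they have to be found in the camera images.
- press: Small bench roller press, bolted down: dark steel base plate 150 x 285 x 12 mm (x, y, z; from y = -210 to +75), a bed, and grey bearing blocks. Origin on the work surface, z up. The shaft runs along the press's y axis, over x = 0, 90 mm above the work surface. +y is OUT, towards the handle.
- bearing: Bearing block nearer the handle, part of the press: 70 mm wide, 15 mm thick, top 112 mm above the work surface, bolt heads to 124 mm. Same origin and axes as the press; its outer (+y) face, the inner stop that the collar meets, lies at y = 0.
- shaft: Sliding shaft with black rubber roller, collar and handle, 0.9 kg. Origin on its axis, at the centre of the collar's inner (-y) face; axes as the press's. It only slides along y: drag about 2 N at rest plus some 12 N per m/s, no spring, stays where left, stopped hard at both ends. Free travel 20 to 32 mm, set by the stop plate; it starts clear of both stops, 4 to 14 mm from the inner one.
- grip (a point): Centre of the handle's neck, on the shaft axis, 106 mm out from the shaft's origin. The dark wooden handle is a spool: round neck 28 mm in diameter, 40 mm long (along y), a flange 40 mm in diameter and 6 mm thick at each end. It hangs beyond the base plate, free on both sides and below: pinch it from above, fingers closing along the press's x.
- collar_in (a point): Centre of the collar's inner (-y) face, on the shaft axis, moves with the shaft. The collar is a steel disc on the shaft, 44 mm in diameter and 10 mm thick, between the bearing block and the stop plate.
- collar_out (a point): Centre of the collar's outer (+y) face, on the shaft axis, moves with the shaft, 10 mm from collar_in.
- stop: Stop plate: upright aluminium fork 60 mm wide (x), 10 mm thick, top 108 mm above the work surface, straddling the shaft between collar and handle, fixed to the base plate; it stands nearer or farther each time. Axes as the press's; origin on the base plate below its inner (-y) face, the face that the collar meets.
- paste_jar: Bystander: jar 64 mm in diameter, 70 mm high, origin under its centre.
- spray_can: Bystander: can 52 mm in diameter, 160 mm high, origin under its centre.
- brush: Bystander: paste brush lying flat, about 200 mm long.
- folder: Bystander: pale flat creasing bone 30 x 150 x 8 mm, lying flat, origin under its centre.

How it is judged:
By the outcome, as a careful person would: the job done as asked, in the order asked, and still so for the second after the job is handed in, with the robot touching nothing.
It also fails if it takes over 38 s, if anything falls off the work surface, if the arm or the gripper's body presses on something with over 40 N, if the wrist force passes 120 N, or if a joint passes its speed limit or range.

## Working session

There is one attempt and no reset: what is moved stays moved. The work goes in short steps, Python scripts to look and compute and a shell command to move; the robot and the scene stay as the last step left them, time stands still between calls to the robot, and variables do not carry over. Pictures are saved under pics/ and viewed, at most 10 in all, crops included, and the job is handed in when it is done.

```bash
mkdir -p pics
python3 - <<'E'
from bench import *
import cv2,numpy as np
ims=[]
for n in("top","side"):
    d=get_image(n);np.savez(f"pics/{n}.npz",**d)
    cv2.imwrite(f"pics/{n}.png",d["frame"][...,::-1]); print(n,d["R"],d["t"],d["fx"],d["cx"],d["cy"])
s=read_state();print(s)
E
```

```text
top [[ 0.0295959  -0.99955363 -0.0040764 ]
 [-0.97934803 -0.02818114 -0.20020804]
 [ 0.20000379  0.00991755 -0.97974493]] [-12.60423445 538.90124882 710.93507153] 451.84658307537535 263.17359206379706 192.70163988095663
side [[-0.99612395 -0.08374012  0.02691962]
 [-0.06350856  0.47295879 -0.87879272]
 [ 0.06085834 -0.8770961  -0.47644379]] [550.19086075 119.09261406 663.74079725] 392.37416729640296 249.58896649440388 196.22942420755024
{'clock': 0.1, 'joints': array([-9.11388828e-01,  3.85525424e-01,  6.79419927e-03, -4.30555322e-04,
       -1.19400697e+00, -2.58629068e-01]), 'joint_vel': array([ 0.000791  , -0.00243672,  0.0025708 ,  0.00204668,  0.00082128,
       -0.00073716]), 'joint_efforts': array([-7.29687508e-04, -3.93318021e+01,  1.88928044e+01,  4.19795126e+00,
       -2.62147470e-03,  2.90579763e-06]), 'position': array([ 243.67214829, -574.99249657,  230.31641484]), 'ee_rot': array([-1.98972860e-01,  9.80004499e-01,  9.59085981e-04, -2.50802529e-04]), 'contact_force': array([-0.17629579,  0.04251182, -0.74654564]), 'wrist_torque': array([ 0.03581018, -0.04271709,  0.01236321]), 'grasp_force': 0.0, 'gripper_width': 85.27509496136716}
```

View pics/top.png

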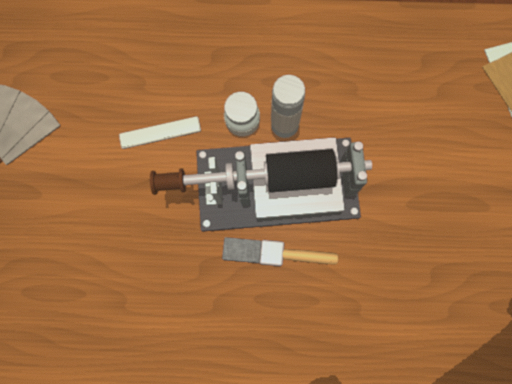

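View pics/side.png

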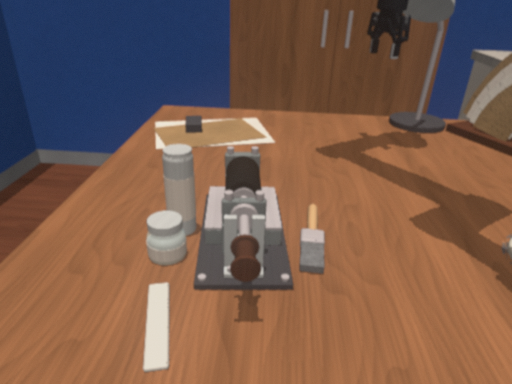

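The top view shows the press with its out axis pointing left (world +y). The handle spans columns 151–186 near row 181, the collar is near (231,177), the bearing near (241,173) and the fork near (211,180). The side view confirms the handle faces that camera, with the jar and can on the far-x side.

```bash
cat > h.py <<'E'
import numpy as np,cv2
def ray(d,uv,z):
    uv=np.atleast_2d(uv).astype(float);R,t=d["R"],d["t"]
    r=np.c_[(uv[:,0]-d["cx"])/d["fx"],(uv[:,1]-d["cy"])/d["fy"],np.ones(len(uv))]@R
    c=-R.T@t
    return c+r*((z-c[2])/r[:,2])[:,None]
def cloud(d):
    Z=d["range_z"];v,u=np.mgrid[:Z.shape[0],:Z.shape[1]]
    P=np.stack([(u-d["cx"])/d["fx"]*Z,(v-d["cy"])/d["fy"]*Z,Z],-1)
    return (P-d["t"])@d["R"]
E
python3 - <<'E'
from h import *
d=dict(np.load("pics/top.npz"));P=cloud(d);f=d["frame"].astype(int);z=P[...,2]
print("range ok",(d["range_z"]>0).mean())
v,u=np.mgrid[:384,:512]
box=(u>140)&(u<192)&(v>160)&(v<205)
m=box&(f.sum(2)<200)&(z>60); p=P[m]
print("handle",m.sum(),p.min(0),p.max(0)); 
for c in range(148,192,2):
    r=v[m&(u==c)]
    if len(r): print(c,r.min(),r.max(),ray(d,[c,(r.min()+r.max())/2],90)[0].round(1),end=" | ")
k=(u>262)&(u<345)&(v>140)&(v<200)&(f.max(2)<60)&(z>70)
w=ray(d,np.c_[u[k],v[k]],90);print("\nroller",k.sum(),w.mean(0),P[k].mean(0))
b=(u>190)&(u<370)&(v>130)&(v<235)&(z>4)&(z<20)&(f.max(2)<100)
pts=ray(d,np.c_[u[b],v[b]],12)[:,:2].astype(np.float32);print("base",cv2.minAreaRect(pts))
cv2.imwrite("pics/crop.png",cv2.resize(d["frame"][135:215,140:260,::-1],None,fx=6,fy=6,interpolation=cv2.INTER_CUBIC))
for r in (170,174,178,182): print(r,[(c,z[r,c].round(),P[r,c,1].round()) for c in range(200,254,3)])
E
```

```text
range ok 0.996002197265625
handle 342 [385.95519891  -4.46249103  83.27932968] [564.49864703 181.59234815 804.37601236]
152 172 192 [544.3 183.7  90. ] | 154 172 193 [543.6 180.4  90. ] | 156 174 193 [542. 177.  90.] | 158 174 190 [544.6 173.9  90. ] | 160 175 189 [544.7 170.7  90. ] | 162 174 189 [545.6 167.5  90. ] | 164 174 189 [545.7 164.3  90. ] | 166 174 189 [545.8 161.   90. ] | 168 174 189 [545.9 157.8  90. ] | 170 173 189 [546.8 154.6  90. ] | 172 174 189 [546.1 151.3  90. ] | 174 173 189 [547.  148.1  90. ] | 176 173 188 [547.9 144.9  90. ] | 178 173 188 [548.  141.6  90. ] | 180 171 188 [549.8 138.5  90. ] | 182 169 191 [549.  135.2  90. ] | 184 173 191 [545.8 131.7  90. ] | 
roller 2456 [570.94471628 -58.45640903  90.        ] [563.38451598 -56.28003676 118.54185899]
base ((577.6132202148438, -18.9371337890625), (173.37448120117188, 281.59063720703125), 6.506283283233643)
170 [(200, np.float64(10.0), np.float64(119.0)), (203, np.float64(12.0), np.float64(114.0)), (206, np.float64(9.0), np.float64(109.0)), (209, np.float64(11.0), np.float64(103.0)), (212, np.float64(93.0),
[... 2244 characters left out ...]
.0)), (206, np.float64(90.0), np.float64(96.0)), (209, np.float64(92.0), np.float64(91.0)), (212, np.float64(109.0), np.float64(84.0)), (215, np.float64(108.0), np.float64(79.0)), (218, np.float64(74.0), np.float64(78.0)), (221, np.float64(13.0), np.float64(80.0)), (224, np.float64(11.0), np.float64(75.0)), (227, np.float64(108.0), np.float64(60.0)), (230, np.float64(105.0), np.float64(56.0)), (233, np.float64(104.0), np.float64(51.0)), (236, np.float64(11.0), np.float64(53.0)), (239, np.float64(125.0), np.float64(40.0)), (242, np.float64(122.0), np.float64(36.0)), (245, np.float64(122.0), np.float64(31.0)), (248, np.float64(9.0), np.float64(32.0)), (251, np.float64(15.0), np.float64(26.0))]
```

View pics/crop.png

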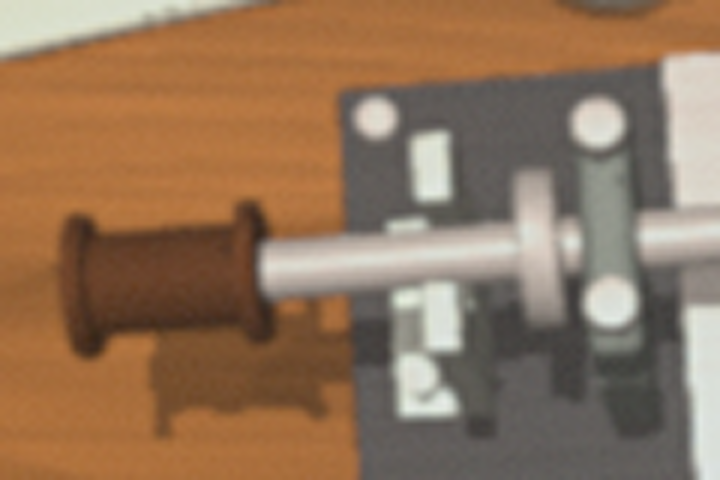

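The crop shows the handle from column 60 to 268 (u about 150 to 185), the collar at crop x of about 535 and the bearing at about 608. The grip point is about (546, 158.5, 90), the out axis is (-0.114, 0.993), and the tool needs to yaw about +73.5°.

```bash
python3 -m jog '[[[0.19,0.46,0],[0,0,0.04],-1],[[0.38,0.92,0],[0,0,0.08],-1],[[0.38,0.92,0],[0,0,0.08],-1]]'
python3 -m jog '[[[0.19,0.46,0],[0,0,0.04],-1],[[0.38,0.92,0],[0,0,0.08],-1],[[0.38,0.92,0],[0,0,0.08],-1]]'
```

```text
clock: 0.4
position: [282.7, -479.2, 231.1]
ee_rot: [-0.283, 0.959, 0.001, 0.0]
contact_force: [0.8, -2.3, -0.2]
gripper_width: 85.3
grasp_force: 0.0
clock: 0.7
position: [320.9, -387.7, 231.4]
ee_rot: [-0.363, 0.932, 0.001, 0.0]
contact_force: [0.5, -1.1, 0.9]
gripper_width: 85.4
grasp_force: 0.0
```

```bash
for i in 1; do
python3 -m jog '[[[0.19,0.46,0],[0,0,0.04],-1],[[0.38,0.92,0],[0,0,0.08],-1],[[0.38,0.92,0],[0,0,0.08],-1]]'
python3 -m jog '[[[0.19,0.46,0],[0,0,0.04],-1],[[0.38,0.92,0],[0,0,0.08],-1],[[0.38,0.92,0],[0,0,0.08],-1]]'
python3 -m jog '[[[0.19,0.46,0],[0,0,0.04],-1],[[0.38,0.92,0],[0,0,0.08],-1],[[0.38,0.92,0],[0,0,0.08],-1]]'
python3 -m jog '[[[0.19,0.46,0],[0,0,0.04],-1],[[0.38,0.92,0],[0,0,0.08],-1],[[0.38,0.92,0],[0,0,0.08],-1]]'
python3 -m jog '[[[0.19,0.46,0],[0,0,0.04],-1],[[0.38,0.92,0],[0,0,0.08],-1],[[0.38,0.92,0],[0,0,0.08],-1]]'; done
```

```text
clock: 1.0
position: [359.3, -296.2, 231.4]
ee_rot: [-0.44, 0.898, 0.0, 0.0]
contact_force: [0.3, -0.2, -0.1]
gripper_width: 85.4
grasp_force: 0.0
clock: 1.3
position: [397.6, -204.6, 231.5]
ee_rot: [-0.513, 0.858, -0.0, 0.0]
contact_force: [0.2, -0.2, 0.7]
gripper_width: 85.2
grasp_force: 0.0
clock: 1.6
position: [435.9, -113.0, 231.4]
ee_rot: [-0.583, 0.813, -0.0, 0.0]
contact_force: [-0.6, -0.2, -0.0]
gripper_width: 85.4
grasp_force: 0.0
clock: 1.9
position: [474.1, -21.3, 231.1]
ee_rot: [-0.648, 0.762, -0.0, 0.0]
contact_force: [-0.2, 0.0, -0.2]
gripper_width: 85.6
grasp_force: 0.0
clock: 2.2
position: [512.3, 70.7, 230.7]
ee_rot: [0.709, -0.705, 0.0, -0.0]
contact_force: [-0.5, -0.0, -1.0]
gripper_width: 85.4
grasp_force: 0.0
```

```bash
python3 -m jog '[[[0.17,0.44,0],[0,0,0.03],-1],[[0.335,0.875,0],[0,0,0.052],-1],[[0.335,0.875,0],[0,0,0.052],-1],[[0.335,0.875,0],[0,0,0.052],-1]]'
python3 - <<'E'
from bench import *
from h import *
d=get_image("wrist");np.savez("pics/w1.npz",**d)
cv2.imwrite("pics/w1.png",d["frame"][...,::-1])
s=read_state();print(s["position"],s["ee_rot"])
E
```

```text
clock: 2.6
position: [543.6, 155.0, 230.4]
ee_rot: [0.745, -0.667, -0.0, 0.001]
contact_force: [0.2, -0.3, -0.6]
gripper_width: 85.2
grasp_force: 0.0
[543.35867119 154.42130564 230.65245655] [ 7.44681181e-01 -6.67419720e-01 -2.79795754e-04  8.82326675e-04]
```

View pics/w1.png

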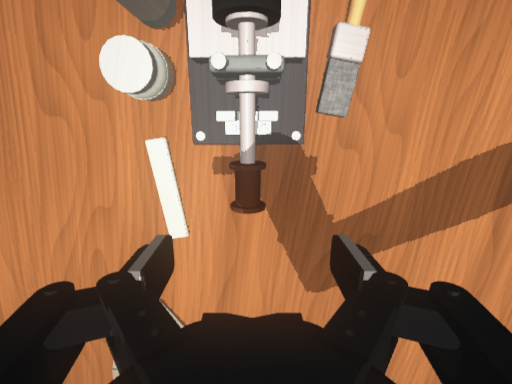

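The wrist view shows the handle at columns 229–267, rows 161–212, and the shaft running vertically near column 247. The collar is at row 87, the bearing at row 65 and the fork at rows 112–133.

```bash
cat > loc.py <<'E'
from h import *
def locate(d):
    f=d["frame"].astype(int);P=cloud(d);v,u=np.mgrid[:384,:512];z=P[...,2]
    h=(z>70)&(z<125)&(f.sum(2)<200)&(P[...,1]>110)&(P[...,1]<210)&(abs(P[...,0]-546)<40)
    w=ray(d,np.c_[u[h],v[h]],90)
    a=np.array([-.114,.9935]);n=np.array([.9935,.114])
    s=w[:,:2]@a;q=w[:,:2]@n
    c=(s.min()+s.max())/2*a+np.mean([np.percentile(q,2),np.percentile(q,98)])*n
    print("handle centre",c.round(1),"len",np.ptp(s).round(1),"wid",np.ptp(q).round(1),"s",((s.min()+s.max())/2).round(1))
    rect=cv2.minAreaRect(w[:,:2].astype(np.float32));print(rect)
    k=(f.sum(2)<150)&(z>95)&(P[...,1]<0)&(abs(P[...,0]-570)<60)
    return P,f
E
python3 - <<'E'
from loc import *
for n in("w1","top"):
    d=dict(np.load(f"pics/{n}.npz"));P,f=locate(d)
d=dict(np.load("pics/w1.npz"));P=cloud(d);a=np.array([-.114,.9935])
z=P[...,2]
for c in (246,247,248): print([(r,int(z[r,c]),round(float(P[r,c,:2]@a),1)) for r in range(55,145,3)])
# shaft axis line from metal shaft pixels z 92-99
m=(z>93)&(z<103)&(abs(P[...,0]-556)<15)&(P[...,1]>65)&(P[...,1]<125);p=P[m];print(np.polyfit(p[:,1],p[:,0],1),p.mean(0))
E
```

```text
handle centre [547.7 159.5] len 58.3 wid 39.3 s 96.1
((547.7061157226562, 159.5059814453125), (38.839508056640625, 58.55253219604492), 7.116113185882568)
handle centre [545.7 157.7] len 54.2 wid 37.2 s 94.5
((545.955322265625, 157.68727111816406), (37.300270080566406, 53.75493621826172), 7.6204657554626465)
[(55, 109, -32.3), (58, 111, -29.4), (61, 111, -27.0), (64, 111, -24.5), (67, 112, -22.0), (70, 109, -19.9), (73, 101, -18.5), (76, 97, -16.5), (79, 99, -13.6), (82, 111, -9.5), (85, 111, -6.9), (88, 111, -4.3), (91, 107, -2.1), (94, 97, -0.2), (97, 98, 2.6), (100, 96, 5.3), (103, 96, 8.1), (106, 96, 11.0), (109, 96, 13.8), (112, 97, 16.7), (115, 96, 19.5), (118, 97, 22.4), (121, 97, 25.3), (124, 96, 28.3), (127, 97, 31.2), (130, 97, 34.1), (133, 96, 37.2), (136, 97, 40.1), (139, 97, 43.1), (142, 97, 46.2)]
[(55, 108, -32.5), (58, 111, -29.5), (61, 111, -27.0), (64, 110, -24.7), (67, 113, -21.8), (70, 110, -19.8), (73, 101, -18.5), (76, 96, -16.6), (79, 97, -13.8), (82, 111, -9.5), (85, 110, -7.0), (88, 110, -4.4), (91, 106, -2.1), (94, 96, -0.2), (97, 95, 2.5), (100, 97, 5.4), (103, 98, 8.2), (106, 97, 11.0), (109, 97, 13.8), (112, 97, 16.7), (115, 97, 19.5), (118, 98, 22.4), (121, 97, 25.3), (124, 97, 28.2), (127, 96, 31.2), (130, 97, 34.1), (133, 96, 37.1), (136, 97, 40.1), (139, 97, 43.1), (142, 97, 46.1)]
[(55, 110, -32.0), (58, 112, -29.2), (61, 111, -27.0), (64, 110, -24.7), (67, 111, -22.1), (70, 109, -19.8), (73, 102, -18.4), (76, 97, -16.4), (79, 97, -13.8), (82, 111, -9.4), (85, 111, -6.9), (88, 111, -4.3), (91, 106, -2.1), (94, 98, -0.1), (97, 97, 2.6), (100, 96, 5.3), (103, 96, 8.1), (106, 97, 11.0), (109, 97, 13.8), (112, 96, 16.6), (115, 97, 19.5), (118, 98, 22.4), (121, 96, 25.3), (124, 97, 28.2), (127, 95, 31.2), (130, 96, 34.2), (133, 98, 37.0), (136, 97, 40.1), (139, 97, 43.1), (142, 97, 46.2)]
[-1.14505664e-01  5.66121752e+02] [555.34941789  94.07686262  96.22602593]
```

```bash
python3 -m jog '[[[0.02,0.02,-0.3],[0,0,0],-1],[[0.02,0.02,-0.6],[0,0,0],-1],[[0.02,0.02,-0.9],[0,0,0],-1],[[0.02,0.02,-0.9],[0,0,0],-1],[[0.02,0.02,-0.9],[0,0,0],-1],[[0.02,0.02,-0.9],[0,0,0],-1]]'
```

```text
clock: 3.25
position: [546.6, 157.8, 143.5]
ee_rot: [0.745, -0.667, 0.001, -0.002]
contact_force: [0.7, 0.1, 0.7]
gripper_width: 85.4
grasp_force: 0.0
```

```bash
python3 -m jog '[[[0.005,0.005,-0.3],[0,0,0],-1],[[0.005,0.005,-0.6],[0,0,0],-1],[[0.005,0.005,-0.75],[0,0,0],-1],[[0.005,0.005,-0.75],[0,0,0],-1],[[0.005,0.005,-0.75],[0,0,0],-1]]'
python3 - <<'E'
from bench import *
from h import *
d=get_image("wrist");np.savez("pics/w2.npz",**d)
s=get_image("side");
cv2.imwrite("pics/w2.png",np.hstack([d["frame"][0:300,80:480],cv2.resize(s["frame"][150:300,150:350],(400,300))])[...,::-1])
s=read_state();print(s["position"],s["ee_rot"],s["contact_force"])
E
```

```text
clock: 3.75
position: [547.1, 159.0, 68.0]
ee_rot: [0.746, -0.666, 0.001, -0.001]
contact_force: [0.6, -0.2, 0.5]
gripper_width: 85.7
grasp_force: 0.0
[547.21010869 159.23189822  68.39279937] [ 7.45616816e-01 -6.66371794e-01  7.43117952e-04 -1.90883594e-03] [-0.02087723 -0.47951826  1.05015392]
```

View pics/w2.png

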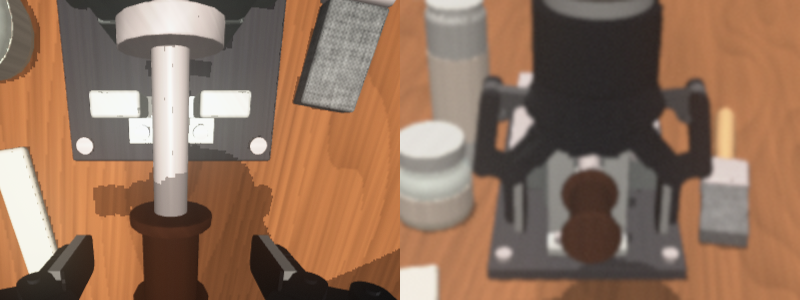

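The fingers straddle the handle: neck at crop columns 143–198 in the wrist view, finger pads at about 80 and 265, so it is centred. Next step is to close.

```bash
python3 -m jog '[[[0,0,0],[0,0,0],1],[[0,0,0],[0,0,0],1],[[0,0,0],[0,0,0],1],[[0,0,0],[0,0,0],1],[[0,0,0],[0,0,0],1],[[0,0,0],[0,0,0],1],[[0,0,0],[0,0,0],1],[[0,0,0],[0,0,0],1]]'
```

```text
clock: 4.65
position: [547.8, 159.3, 67.1]
ee_rot: [0.746, -0.666, 0.001, -0.002]
contact_force: [5.8, 0.1, 0.6]
gripper_width: 26.5
grasp_force: 59.0
```

```bash
python3 -m jog '[[[0.001,-0.01,0],[0,0,0],1],[[0.002,-0.02,0],[0,0,0],1],[[0.0035,-0.03,0],[0,0,0],1],[[0.0045,-0.04,0],[0,0,0],1],[[0.0055,-0.05,0],[0,0,0],1],[[0.0055,-0.05,0],[0,0,0],1]]'
python3 -m jog '[[[0.001,-0.01,0],[0,0,0],1],[[0.001,-0.01,0],[0,0,0],1]]'
python3 -m jog '[[[0.001,-0.01,0],[0,0,0],1],[[0.001,-0.01,0],[0,0,0],1]]'
```

```text
clock: 5.25
position: [548.3, 154.8, 67.1]
ee_rot: [0.746, -0.666, 0.001, -0.002]
contact_force: [4.9, 1.2, 0.6]
gripper_width: 26.2
grasp_force: 59.0
clock: 5.45
position: [548.4, 153.8, 67.1]
ee_rot: [0.746, -0.666, 0.001, -0.002]
contact_force: [4.4, 2.5, 0.7]
gripper_width: 26.6
grasp_force: 59.0
clock: 5.65
position: [548.5, 152.9, 67.2]
ee_rot: [0.746, -0.666, 0.001, -0.002]
contact_force: [4.9, 2.1, 0.8]
gripper_width: 26.3
grasp_force: 59.0
```

```bash
for i in 1; do python3 -m jog '[[[0.001,-0.01,0],[0,0,0],1],[[0.001,-0.01,0],[0,0,0],1]]'
python3 -m jog '[[[0.001,-0.01,0],[0,0,0],1],[[0.001,-0.01,0],[0,0,0],1]]'; done | grep -E "pos|contact"
```

```text
position: [548.6, 152.4, 67.1]
contact_force: [4.1, 3.8, 0.8]
position: [548.6, 152.3, 67.2]
contact_force: [2.9, 7.4, -0.3]
```

```bash
python3 -m jog '[[[0.001,-0.01,0],[0,0,0],1],[[0.001,-0.01,0],[0,0,0],1]]' | grep -E "pos|contact"
python3 -m jog '[[[0.001,-0.01,0],[0,0,0],1],[[0.001,-0.01,0],[0,0,0],1],[[0.001,-0.01,0],[0,0,0],1]]'| grep -E "clock|pos|contact"
python3 - <<'E'
from bench import *
from h import *
d=get_image("wrist");np.savez("pics/w3.npz",**d)
t=get_image("top")
cv2.imwrite("pics/w3.png",np.hstack([d["frame"][0:300,80:480],cv2.resize(t["frame"][140:215,170:270],(400,300))])[...,::-1])
E
```

```text
position: [548.6, 152.3, 67.2]
contact_force: [1.0, 11.3, 1.1]
clock: 6.55
position: [548.6, 152.3, 67.1]
contact_force: [0.2, 13.6, 0.9]
```

View pics/w3.png

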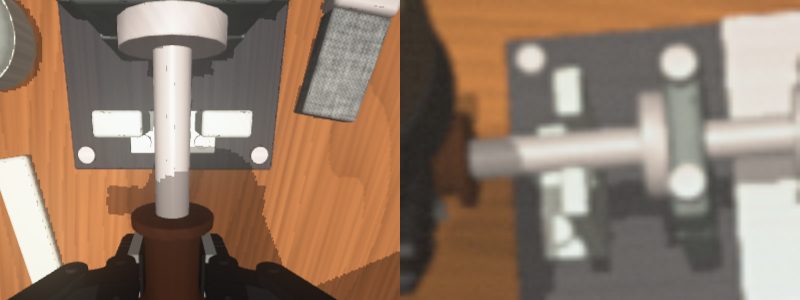

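The image shows the collar flush against the bearing block (collar right edge meets the bearing at about (668,130)), and the position is stalled at y=152.3 with about 14 N. Now I draw it out.

```bash
python3 -m jog '[[[-0.004,0.03,0],[0,0,0],1],[[-0.006,0.05,0],[0,0,0],1],[[-0.008,0.07,0],[0,0,0],1],[[-0.01,0.09,0],[0,0,0],1],[[-0.0125,0.11,0],[0,0,0],1],[[-0.015,0.13,0],[0,0,0],1],[[-0.017,0.15,0],[0,0,0],1],[[-0.0195,0.17,0],[0,0,0],1],[[-0.022,0.19,0],[0,0,0],1],[[-0.024,0.21,0],[0,0,0],1],[[-0.024,0.21,0],[0,0,0],1]]'| grep -E "clock|pos|contact"
python3 -m jog '[[[-0.001,0.01,0],[0,0,0],1],[[-0.001,0.01,0],[0,0,0],1]]'| grep -E "pos|contact"
python3 -m jog '[[[-0.001,0.01,0],[0,0,0],1],[[-0.001,0.01,0],[0,0,0],1]]'| grep -E "pos|contact"
python3 -m jog '[[[-0.001,0.01,0],[0,0,0],1],[[-0.001,0.01,0],[0,0,0],1]]'| grep -E "pos|contact"
```

```text
clock: 7.75
position: [546.6, 169.3, 67.1]
contact_force: [6.5, -0.3, -0.3]
position: [546.5, 170.1, 67.1]
contact_force: [7.1, -1.0, 0.4]
position: [546.4, 171.1, 67.1]
contact_force: [6.5, -0.6, -0.5]
position: [546.3, 172.1, 67.1]
contact_force: [6.1, -0.3, 0.1]
```

```bash
for i in 1; do 
python3 -m jog '[[[-0.001,0.01,0],[0,0,0],1],[[-0.001,0.01,0],[0,0,0],1]]'
python3 -m jog '[[[-0.001,0.01,0],[0,0,0],1],[[-0.001,0.01,0],[0,0,0],1]]'
python3 -m jog '[[[-0.001,0.01,0],[0,0,0],1],[[-0.001,0.01,0],[0,0,0],1]]'
python3 -m jog '[[[-0.001,0.01,0],[0,0,0],1],[[-0.001,0.01,0],[0,0,0],1]]';done| grep -E "clock|pos|contact"
```

```text
clock: 8.55
position: [546.2, 173.0, 67.1]
contact_force: [7.0, -1.4, -0.3]
clock: 8.75
position: [546.1, 174.0, 67.1]
contact_force: [7.4, -0.9, 0.6]
clock: 8.95
position: [546.0, 175.0, 67.1]
contact_force: [6.7, -0.8, 0.2]
clock: 9.15
position: [545.9, 175.8, 67.1]
contact_force: [6.7, -0.9, 1.6]
```

```bash
for i in 1; do 
python3 -m jog '[[[-0.001,0.01,0],[0,0,0],1],[[-0.001,0.01,0],[0,0,0],1]]'
python3 -m jog '[[[-0.001,0.01,0],[0,0,0],1],[[-0.001,0.01,0],[0,0,0],1]]'
python3 -m jog '[[[-0.001,0.01,0],[0,0,0],1],[[-0.001,0.01,0],[0,0,0],1]]';done| grep -E "clock|pos|contact"
```

```text
clock: 9.35
position: [545.9, 175.8, 67.1]
contact_force: [7.6, -5.5, 0.7]
clock: 9.55
position: [545.9, 175.9, 67.1]
contact_force: [8.8, -8.3, 0.9]
clock: 9.75
position: [545.8, 175.9, 67.1]
contact_force: [10.6, -10.3, 0.5]
```

```bash
python3 -m jog '[[[0,0.005,0],[0,0,0],1],[[0,0.005,0],[0,0,0],1]]'| grep -E "pos|contact"
python3 - <<'E'
from bench import *
from h import *
d=get_image("wrist");np.savez("pics/w4.npz",**d)
t=get_image("top")
cv2.imwrite("pics/w4.png",np.hstack([d["frame"][0:300,80:480],cv2.resize(t["frame"][140:215,170:270],(400,300))])[...,::-1])
E
```

```text
position: [545.8, 175.9, 67.1]
contact_force: [10.7, -13.1, 0.4]
```

View pics/w4.png

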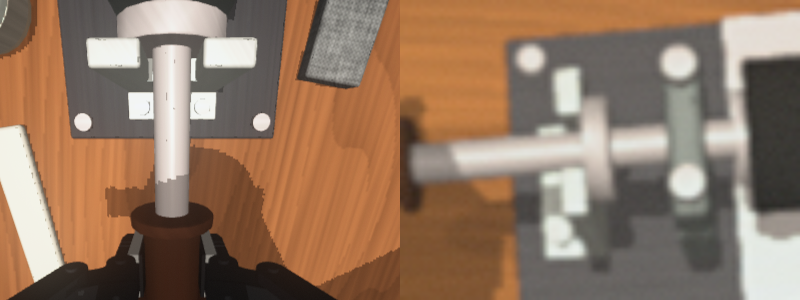

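The collar is flush against the fork (top inset x of about 585), and the handle sits unchanged in the fingers, so it did not slip. The measured float is about 23.7 mm. Next is the midpoint at y of about 164.1.

```bash
python3 -m jog '[[[0.002,-0.03,0],[0,0,0],1],[[0.004,-0.05,0],[0,0,0],1],[[0.006,-0.07,0],[0,0,0],1],[[0.008,-0.09,0],[0,0,0],1],[[0.010,-0.11,0],[0,0,0],1],[[0.013,-0.13,0],[0,0,0],1],[[0.016,-0.145,0],[0,0,0],1],[[0.018,-0.155,0],[0,0,0],1],[[0.018,-0.155,0],[0,0,0],1],[[0.018,-0.155,0],[0,0,0],1]]'| grep -E "clock|pos|contact"
```

```text
clock: 11.05
position: [547.2, 164.7, 67.1]
contact_force: [4.6, 1.9, 1.5]
```

Move the remaining 0.6 mm, then open.

```bash
python3 -m jog '[[[0,-0.006,0],[0,0,0],1],[[0,-0.006,0],[0,0,0],1]]'| grep -E "pos|contact"
python3 -m jog '[[[0,0,0],[0,0,0],-1],[[0,0,0],[0,0,0],-1],[[0,0,0],[0,0,0],-1],[[0,0,0],[0,0,0],-1],[[0,0,0],[0,0,0],-1],[[0,0,0],[0,0,0],-1],[[0,0,0],[0,0,0],-1],[[0,0,0],[0,0,0],-1]]'
```

```text
position: [547.2, 164.2, 67.1]
contact_force: [5.2, 2.4, 0.4]
clock: 12.05
position: [545.4, 162.9, 66.3]
ee_rot: [0.745, -0.667, -0.0, 0.0]
contact_force: [-0.0, 0.0, 0.7]
gripper_width: 85.3
grasp_force: 0.0
```

```bash
python3 -m jog '[[[0,0,0.2],[0,0,0],-1],[[0,0,0.5],[0,0,0],-1],[[0,0,0.9],[0,0,0],-1],[[0,0,0.9],[0,0,0],-1]]'| grep -E "pos|contact"
python3 -m jog '[[[0,0,0.4],[0,0,0],-1],[[0,0,0.7],[0,0,0],-1],[[0,0,0.7],[0,0,0],-1],[[0,0,0.7],[0,0,0],-1]]'| grep -E "clock|pos|contact"
python3 - <<'E'
from bench import *
from h import *
t=get_image("top");w=get_image("wrist");s=get_image("side")
P=cloud(w);a=np.array([-.114,.9935]);z=P[...,2]
m=(abs(P[...,0]-566.1+.1145*P[...,1])<3)&(z>105)&(z<116)&(P[...,1]>-40)&(P[...,1]<110)
h=np.histogram(P[m][:,:2]@a,bins=np.arange(-40,40));print(list(zip(h[1].astype(int),h[0])))
cv2.imwrite("pics/end.png",np.hstack([w["frame"][0:300,80:480],cv2.resize(t["frame"][140:215,170:270],(400,300))])[...,::-1])
cv2.imwrite("pics/end2.png",s["frame"][...,::-1])
E
```

```text
position: [548.9, 164.5, 162.4]
contact_force: [0.2, -0.5, -0.3]
clock: 12.85
position: [545.3, 163.1, 226.6]
contact_force: [1.1, -0.5, -0.7]
[(np.int64(-40), np.int64(0)), (np.int64(-39), np.int64(0)), (np.int64(-38), np.int64(0)), (np.int64(-37), np.int64(0)), (np.int64(-36), np.int64(0)), (np.int64(-35), np.int64(0)), (np.int64(-34), np.int64(0)), (np.int64(-33), np.int64(4)), (np.int64(-32), np.int64(8)), (np.int64(-31), np.int64(9)), (np.int64(-30), np.int64(7)), (np.int64(-29), np.int64(9)), (np.int64(-28), np.int64(12)), (np.int64(-27), np.int64(7)), (np.int64(-26), np.int64(7)), (np.int64(-25), np.int64(11)), (np.int64(-24), np.int64(10)), (np.int64(-23), np.int64(7)), (np.int64(-22), np.int64(7)), (np.int64(-21), np.int64(13)), (np.int64(-20), np.int64(9)), (np.int64(-19), np.int64(13)), (np.int64(-18), np.int64(0)), (np.int64(-17), np.int64(0)), (np.int64(-16), np.int64(0)), (np.int64(-15), np.int64(0)), (np.int64(-14), np.int64(0)), (np.int64(-13), np.int64(0)), (np.int64(-12), np.int64(0)), (np.int64(-11), np.int64(0)), (np.int64(-10), np.int64(0)), (np.int64(-9), np.int
[... 660 characters left out ...]
0)), (np.int64(15), np.int64(0)), (np.int64(16), np.int64(0)), (np.int64(17), np.int64(0)), (np.int64(18), np.int64(0)), (np.int64(19), np.int64(0)), (np.int64(20), np.int64(0)), (np.int64(21), np.int64(0)), (np.int64(22), np.int64(0)), (np.int64(23), np.int64(0)), (np.int64(24), np.int64(0)), (np.int64(25), np.int64(0)), (np.int64(26), np.int64(0)), (np.int64(27), np.int64(0)), (np.int64(28), np.int64(0)), (np.int64(29), np.int64(0)), (np.int64(30), np.int64(0)), (np.int64(31), np.int64(0)), (np.int64(32), np.int64(0)), (np.int64(33), np.int64(0)), (np.int64(34), np.int64(0)), (np.int64(35), np.int64(0)), (np.int64(36), np.int64(0)), (np.int64(37), np.int64(0)), (np.int64(38), np.int64(0))]
```

View pics/end.png

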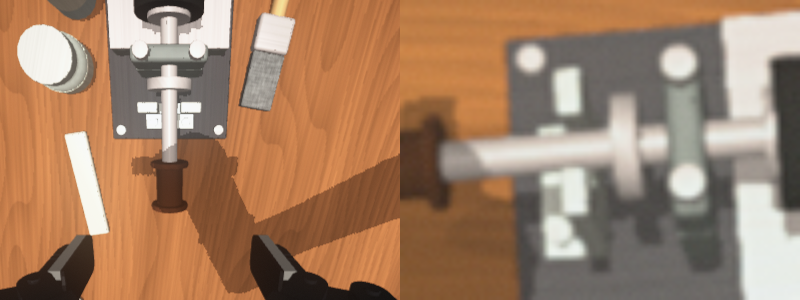

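View pics/end2.png

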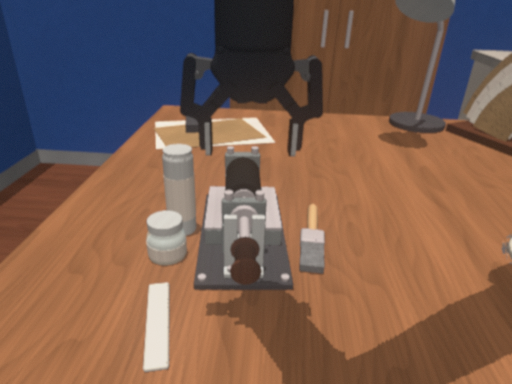

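The collar now stands about 11 mm off the bearing, out of a float of about 23.7 mm. The gripper is clear of the handle and the other objects are where they started.

```bash
python3 -c "from bench import *;print(job_done())"
```

```text
the job is handed in; nothing more can be done
None
```

The shaft was pushed in to the bearing, drawn out to the stop plate (end float about 23.7 mm), left about midway and released with the other things untouched, and the job is handed in.

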